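# Flip the finished job's marker to green

## Task

Two repair jobs stand on the bench, each on its own stand beside a hinged marker that shows red. The job in the brass dish is finished: with the fingertips, gently push that stand's marker by its tab up and right over its pivot until it lies flat on the other side, next to the dish, with green on top. Do not pinch the marker, do not touch the dish, and leave the other marker and everything else where it is.

Things in the scene. Friction and masses are not known exactly. Their poses are not given: they have to be found in the camera images.
- dish_stand: Fixed dark steel job stand with the brass dish. Origin on the bench top straight below the marker's pivot; x axis from the pivot towards the dish: to the robot's left and a little away from it (yaw 1.05 to 1.4); z up. Base plate 84 mm wide, 8 mm thick, from x = -40 to 158 mm. Cheeks at y = +-36 mm, 6 mm thick, 93 mm high, carry the pivot. The dish lies within a 14 mm high kerb, centre x = 114 mm.
- dish_pivot (a point): Centre of the pivot of the dish stand's marker, 85 mm above the bench; the pivot axis is the stand's y axis (roughly towards the robot). Axes as the stand's. A thin rest post, 82 mm high, stands 28 mm to each side of it (stand's x). A fixed bench vice stands on the bench to the right of the nearer stand and a lamp arm hangs over the far left: keep the hand clear of both.
- dish_tab (a point): End of the tab of the dish stand's marker, 87 mm from the pivot, mid width and thickness. The marker is a flat plate 5 mm thick, 56 mm wide from 4 to 70 mm from the pivot, then a black tab 30 mm wide out to 87 mm; one face red, the other green. It starts pointing to the robot's right, red on top; below its outer 45 mm there is only the bench.
- dish_flag (a joint): Angle of the dish stand's marker: 0 = level, pointing along the stand's -x (right), red on top; 1.57 = straight up; 3.14 = level along +x (left, over the edge of the dish's place), green on top. Hard stops at 0 and 3.14; starts at 0.05 to 0.35. Stiff hinge: it stays where it is left and takes about 0.5 N at the tab, so it must be pushed all the way.
- case_stand: The other stand, same make and size, which carries the flat red case. Same origin and axes.
- case_tab (a point): End of the tab of the other marker, which must stay as it is.
- case_flag (a joint): Angle of the other marker, same meaning; starts between 0.05 and 0.35.
- stone_dish: Shallow round brass dish with stones, 55 mm across, 14 mm high, loose on the job place of the dish stand. Origin at the centre of its underside.
- job_case: Flat red case 34 x 66 x 14 mm, loose on the job place of the other stand. Origin at the centre of its underside.
- black_block: Loose small black block 22 x 42 x 16 mm, lying on the bench at the front right. Origin at the centre of its underside.
- bench_tweezers: Loose steel tweezers 130 mm long, 8 mm high, lying crosswise on the bench between the robot and the stands. Origin at the centre of the underside.
- eye_loupe: Loose folding loupe 26 x 64 x 15 mm, lying on the bench at the right. Origin at the centre of the underside.
Mind the look-alikes: they are no part of the job. Leave any black or purple look-alike of the stone_dish alone.

How it is judged:
By the outcome, as a careful person would: the job done as asked, in the order asked, and still so for the second after the job is handed in, with the robot touching nothing.
It also fails if it takes over 42 s, if anything falls off the work surface, if the arm or the gripper's body presses on something with over 40 N, if the wrist force passes 120 N, or if a joint passes its speed limit or range.

## Robot

A 6-joint arm with a two-finger parallel gripper is mounted at the origin on a cart in front of the work surface, level with it; the furniture and walls round the work are solid. World frame = base frame: x ahead of the robot, y to its left, z up, the work surface at z = 0. Lengths are in mm, angles in rad, forces in N, time in s.
With the tool pointing down it reaches from about 400 to 925 mm from the base axis. Payload 12.5 kg.
Tool frame: the origin (TCP) lies midway between the tips of the shut fingers; the grasp point (between the pads) lies 19 mm behind it (env.tcp_to_grasp is the distance from the TCP to the grasp point, in mm); z points along the fingers, y is the line along which they close (so a half turn about z gives the same grasp; the last joint's range is limited). The gripper opens to 95 mm and grips with 3 to 60 N. Pads are 20 mm wide; open, the fingers measure 119 mm over their backs; the gripper's body (75 mm by 180 mm) begins 59 mm behind the grasp point.
Start: joints at [-0.106, 0.491, 1.559, -0, 1.092, -0.106], TCP at [625.017, 0.021, 214.661] pointing down, gripper open.
Joint ranges: [-3.1, 3.1], [-0.84, 2.19], [0.05, 2.79], [-1.13, 4.28], [0.06, 2.93], [-2.69, 2.69]. Speed limits (rad/s): [2.22, 2.22, 2.79, 3.14, 3.14, 3.14].

## Interface

Orientations are given as [roll, pitch, yaw] about the fixed x, y, z axes, in that order (R = Rz(yaw) Ry(pitch) Rx(roll)).
In Python, from cell import env gives the robot as it stands. The module is installed in compiled form; this text tells all that it offers.
- The arm moves only by the tool step_arm, never from a script. Its argument "plan" is a list that holds one entry, the list of rows, each a list of 5 numbers: the shift along the tool's x, y, z in mm, then the turn about the tool's z in degrees, then the opening, from -1 (shut) to 1 (fully open). A call has 1 to 8 rows; each row is the pose to reach, as a shift and turn from the pose commanded when the call began, along the tool's axes at that moment; what a row does not reach only later rows make up. A row lasts 1/12 s, in which the tool goes at most 41.7 mm and 7.16 degrees, less where a joint would pass 70% of its speed; a pose out of reach is approached as far as the arm can. A call with a gripper value outside its range is refused whole. The fingers move at their own pace and stop on an object; the grip force is fixed at half the most. Time passes only in rows, so rows that repeat a pose let the fingers close. It gives the time, the measured TCP pose, the force, the opening and the grip force at its end, in the units of the state.
- env.state(): the state, without advancing time (a new reading comes with each control period).
- env.read_camera(name): name is "scene" or "side" or "wrist"; returns the picture (384x512x3 uint8, blue, green, red); there is no depth.
- env.get_calibration(name): a dict with "K" (3x3 intrinsics, pixels), "extrinsics" (4x4, takes a point from world to camera coordinates). Camera axes: x right, y up, looking along -z (the intrinsics and any distortion apply to the point x, -y, -z); pixel columns grow to the right and rows downward; lengths in mm; the calibration is good to about 2 mm. A picture is of the moment at which its call begins: read the wrist's pose just before it. get_calibration takes no time and is no camera call; for the wrist camera it gives the pose at the moment of the call.
- env.job_done(): hands the job in; it is judged then, once.
The state is a dict: "t": time; "joints": joint angles; "qvel": joint speeds; "tau": joint torques, N m; "eef_pos": TCP position; "tcp_rot": TCP orientation; "ft_force": force on the tool from outside, world axes, zero at the start; "moment": the same for the moment, N m; "opening": opening from 0.0 (shut) to 1.0 (fully open); "grip_force": force on a finger pad.
Only numpy, scipy, OpenCV 4.12 (cv2) and the standard library are available. Lean on these libraries where they do the work, as an engineer would, in place of code of your own. Each camera call takes 0.05 s, during which the arm holds its last target. There are 200 camera calls.

## Working session

There is one attempt and no reset: what is moved stays moved. The work goes in short steps, Python scripts to look and compute and a tool call to move; the robot and the scene stay as the last step left them, time stands still between calls to the robot, and variables do not carry over. Pictures are saved under pics/ and viewed, at most 10 in all, crops included, and the job is handed in when it is done.

Besides the shell and the picture viewer there is one more tool, called after "Emit:" by a JSON object that holds its "name" and its "arguments", one argument or row to a line. step_arm: Moves the arm, as the interface text tells. Its arguments: {"type":"object","properties":{"plan":{"type":"array"}},"required":["plan"]}

```bash
mkdir -p pics; python3 - <<'E'
from cell import env
import cv2
for n in("scene","side","wrist"):
    c=env.get_calibration(n); print(n,c["K"].round(1).tolist(),c["extrinsics"].round(3).tolist(),[k for k in c])
    cv2.imwrite(f"pics/{n}0.png",cv2.resize(env.read_camera(n),(800,600),interpolation=cv2.INTER_CUBIC))
print(env.state())
E
```

```text
scene [[467.7, 0.0, 262.9], [0.0, 467.7, 186.1], [0.0, 0.0, 1.0]] [[0.779, -0.626, -0.005, -420.324], [0.446, 0.549, 0.707, -259.941], [-0.44, -0.553, 0.707, -1076.29], [0.0, 0.0, 0.0, 1.0]] ['K', 'extrinsics']
side [[408.7, 0.0, 252.7], [0.0, 408.7, 194.8], [0.0, 0.0, 1.0]] [[0.999, 0.042, 0.013, -498.652], [-0.031, 0.445, 0.895, -54.703], [0.032, -0.894, 0.446, -1127.449], [0.0, 0.0, 0.0, 1.0]] ['K', 'extrinsics']
wrist [[293.9, 0.0, 260.1], [0.0, 293.9, 194.7], [0.0, 0.0, 1.0]] [[1.0, 0.0, -0.001, -624.848], [-0.001, 0.971, -0.238, 27.081], [0.001, 0.238, 0.971, -390.342], [0.0, 0.0, 0.0, 1.0]] ['K', 'extrinsics']
{'t': 0.15, 'joints': array([-1.05596655e-01,  4.91431239e-01,  1.55930102e+00, -9.76840967e-06,
        1.09169418e+00, -1.05556256e-01]), 'qvel': array([-5.84139977e-04, -3.02505043e-03, -1.97095721e-03,  5.56335728e-04,
        1.32963416e-05,  8.33168022e-04]), 'tau': array([ 3.16444048e-04, -6.12899423e+01, -2.58276522e+01,  6.91918633e-02,
        4.73701756e-02, -5.07232733e-05]), 'eef_pos': array([6.24828846e+02, 4.05848132e-02, 2.14192591e+02]), 'tcp_rot': array([-3.14076260e+00, -7.92310732e-05,  1.57076040e+00]), 'ft_force': array([-0.3960777 , -0.72851491,  0.15543964]), 'moment': array([ 0.02570052, -0.01125354, -0.04306603]), 'grip_force': 0.0, 'opening': 1.001231540305342}
```

View pics/scene0.png

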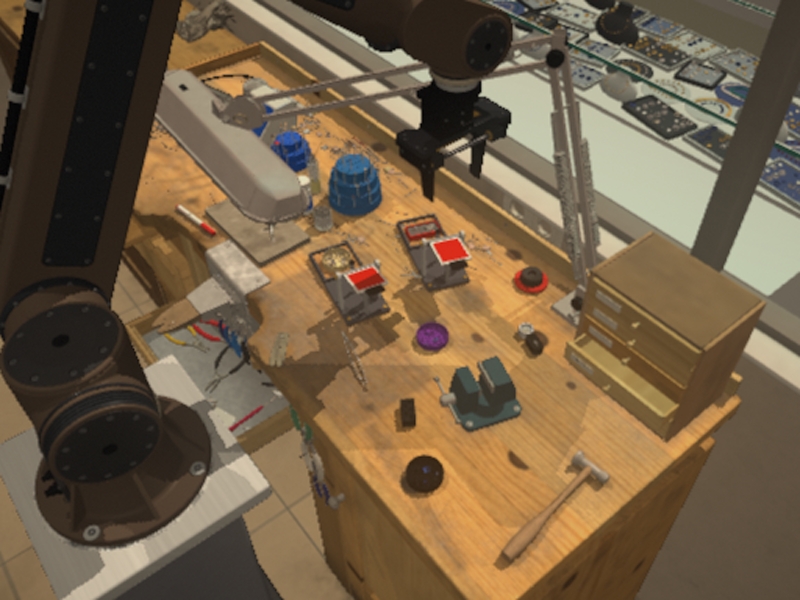

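View pics/side0.png

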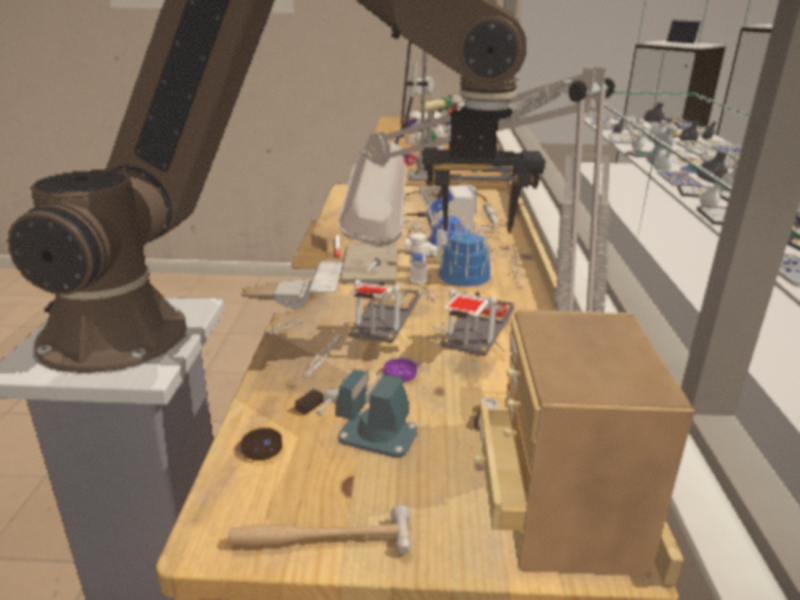

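The dish stand is the nearer one, around (345,280) in the scene view, with its red marker at (365,278). The case stand is at (432,250). I'll enlarge crops of both views.

```bash
python3 - <<'E'
from cell import env
import cv2
a=env.read_camera("scene")[130:220,190:310]; b=env.read_camera("side")[170:230,215:335]
cv2.imwrite("pics/c1.png",cv2.resize(a,(800,600),interpolation=cv2.INTER_CUBIC))
cv2.imwrite("pics/c2.png",cv2.resize(b,(800,400),interpolation=cv2.INTER_CUBIC))
E
```

```text
(no output)
```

View pics/c1.png

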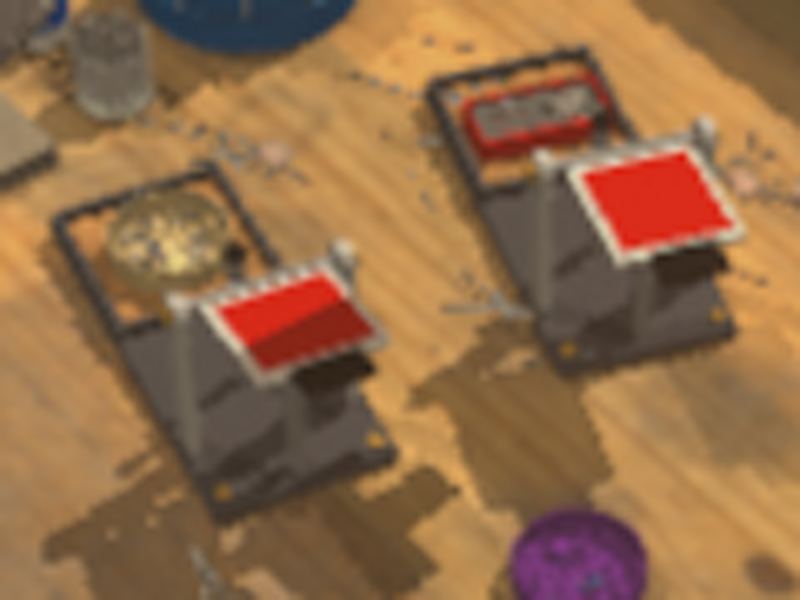

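View pics/c2.png

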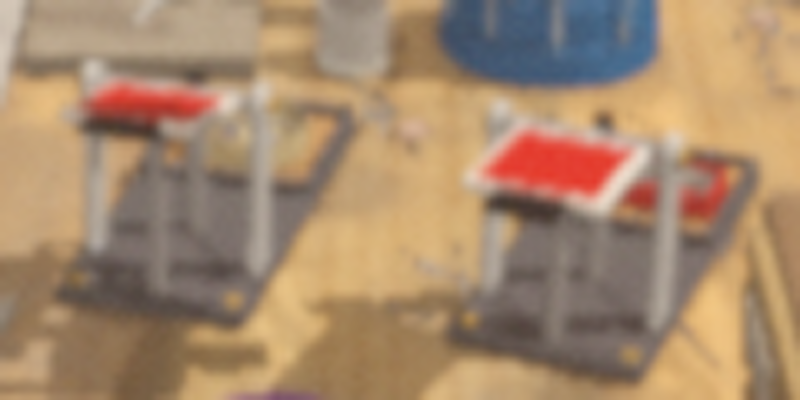

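Both crops show the dish stand on the left: cheek tops at (180,298) and (345,248), base corners at (222,510) and (395,452), and the plate's outer corners at (265,380) and (385,340). I'll fit the pose from these points.

```bash
cat >h.py <<'E'
from cell import env
import numpy as np
from scipy.optimize import least_squares
def proj(cal,P):
    P=np.atleast_2d(P); c=P@cal["extrinsics"][:3,:3].T+cal["extrinsics"][:3,3]
    c=c*[1,-1,-1]; u=c@cal["K"].T; return u[:,:2]/u[:,2:]
def world(p,L):
    x,y,w=p[:3]; L=np.atleast_2d(np.array(L,float)); c,s=np.cos(w),np.sin(w)
    return np.c_[x+c*L[:,0]-s*L[:,1],y+s*L[:,0]+c*L[:,1],L[:,2]]
def mk(r,y,f,t=0): # marker point, t = offset to the red face
    return [-r*np.cos(f)+t*np.sin(f),y,85+r*np.sin(f)+t*np.cos(f)]
E
python3 - <<'E'
from h import *
cs,cd=[env.get_calibration(n) for n in("scene","side")]
S=6.6667
loc=[[-40,42,8],[-40,-42,8],[158,42,22],[158,-42,22],[0,36,93],[0,-36,93]]
def run(sc,sd,ms,p0,nd):
    sc=np.array(sc)/S+[190,130]; sd=np.array(sd)/S+[215,170]
    f=lambda p:np.r_[(proj(cs,world(p,loc+[mk(70,28,p[3],2.5),mk(70,-28,p[3],2.5)]))-sc).ravel(),(proj(cd,world(p,[loc[i] for i in nd]))-sd).ravel()]
    r=least_squares(f,p0,loss="soft_l1"); print(r.x.round(3)); print(f(r.x).reshape(-1,2).round(1).tolist())
run([(220,505),(397,450),(55,213),(208,163),(180,298),(345,248),(265,382),(388,340)],[(58,290),(240,318),(354,106),(93,65),(262,88)],0,[600,100,1.2,.2],[0,1,3,4,5])
run([(565,368),(735,325),(432,82),(585,48),(543,155),(705,125),(625,262),(745,235)],[(452,335),(640,372),(757,158),(500,105),(672,140)],0,[700,50,1.2,.2],[0,1,3,4,5])
E
```

```text
[ 464.724   49.238   26.488 -741.177]
[[-0.4, 2.1], [1.2, 0.2], [-2.2, -1.7], [1.1, -2.6], [-0.3, 0.6], [-0.2, -0.3], [-0.3, 0.3], [1.3, -0.4], [-1.1, 0.1], [1.0, 0.1], [0.2, -2.3], [-0.2, 0.3], [-0.2, -0.1]]
[ 629.465   18.504    7.505 -169.561]
[[-0.6, 0.9], [1.5, 0.6], [-2.3, -2.3], [0.3, -2.8], [0.2, 0.9], [0.2, -0.2], [-0.5, 0.3], [1.0, -0.3], [-1.5, -0.4], [0.6, 0.5], [0.6, -2.4], [-0.4, 0.1], [0.1, -0.3]]
```

```bash
python3 - <<'E'
from h import *
cs,cd=[env.get_calibration(n) for n in("scene","side")]
S=6.6667
loc=[[-40,42,8],[-40,-42,8],[158,42,14],[158,-42,14],[0,36,93],[0,-36,93]]
sc=np.array([(220,505),(397,450),(55,213),(208,163),(180,298),(345,248),(265,382),(388,340)])/S+[190,130]
sd=np.array([(58,290),(240,318),(354,106),(93,65),(262,88)])/S+[215,170]; nd=[0,1,3,4,5]
f=lambda p:np.r_[(proj(cs,world(p,loc+[mk(70,28,p[3],2.5),mk(70,-28,p[3],2.5)]))-sc).ravel(),(proj(cd,world(p,[loc[i] for i in nd]))-sd).ravel()]
r=least_squares(f,[465,49,1.355,.24],x_scale=[10,10,.1,.1]); p=r.x; print(p.round(3)); print(f(p).reshape(-1,2).round(1).tolist())
tri=lambda a,b:least_squares(lambda X:np.r_[proj(cs,X)[0]-np.array(a)/1.5625,proj(cd,X)[0]-np.array(b)/1.5625],[500,100,100.])
for n,a,b in [("lamp near-low end",(270,218),(370,240)),("lamp right",(305,195),(400,238)),("lamp top",(175,75),(385,140)),("vice jaw R top",(495,360),(388,380)),("vice L",(460,362),(350,375))]:
    t=tri(a,b); print(n,t.x.round(),t.cost.round(1))
print("start tcp",world(p,[-125,0,150]).round(1),"tab end",world(p,mk(87,0,p[3])).round(1))
E
```

```text
[4.65133e+02 5.05110e+01 1.35000e+00 2.26000e-01]
[[-0.6, 1.7], [1.0, -0.0], [-1.8, -0.1], [1.5, -0.9], [-0.5, 0.2], [-0.3, -0.6], [-0.5, 0.3], [1.1, -0.3], [-0.9, -0.2], [1.1, -0.1], [0.5, -0.1], [-0.0, 0.1], [-0.1, -0.2]]
lamp near-low end [430. 279.  80.] 5.0
lamp right [498. 266.  99.] 0.3
lamp top [443. 634. 214.] 0.8
vice jaw R top [ 501. -248.   92.] 2.6
vice L [ 453. -222.   88.] 25.1
start tcp [[437.8 -71.5 150. ]] tab end [[446.6 -32.2 104.5]]
```

Emit:
{"name": "step_arm", "arguments": {
  "plan": [
    [[-24,-60,0,6,-1],[-48,-120,20,12.65,-1],[-71.5,-187,40,12.65,-1],[-71.5,-187,64,12.65,-1],[-71.5,-187,64,12.65,-1],[-71.5,-187,64,12.65,-1],[-71.5,-187,64,12.65,-1],[-71.5,-187,64,12.65,-1]]
  ]
}}

```text
t: 0.92
eef_pos: [438.9, -71.8, 151.1]
tcp_rot: [3.14, 0.0, 1.349]
ft_force: [1.1, -0.3, 0.1]
opening: 0.497
grip_force: 0.0
```

```bash
python3 - <<'E'
from h import *
import cv2
s=env.state(); print(s["t"],s["eef_pos"].round(1),s["tcp_rot"].round(3),s["opening"],s["ft_force"].round(2))
cv2.imwrite("pics/w1.png",cv2.resize(env.read_camera("wrist"),(800,600),interpolation=cv2.INTER_CUBIC))
c=env.get_calibration("wrist"); p=[465.1,50.5,1.35]; f=.226
for n,P in [("tab end L",mk(87,15,f,2.5)),("tab end R",mk(87,-15,f,2.5)),("plate",mk(70,28,f,2.5)),("plate",mk(70,-28,f,2.5)),("cheek+",[0,36,93]),("cheek-",[0,-36,93])]:
    print(n,(proj(c,world(p,P))*1.5625).round(0))
E
```

```text
0.9167 [438.9 -71.8 151.1] [3.14  0.    1.349] 0.4974606886260388 [ 1.1  -0.31  0.1 ]
tab end L [[370. 249.]]
tab end R [[434. 249.]]
plate [[342. 213.]]
plate [[462. 213.]]
cheek+ [[323.  60.]]
cheek- [[481.  60.]]
```

View pics/w1.png

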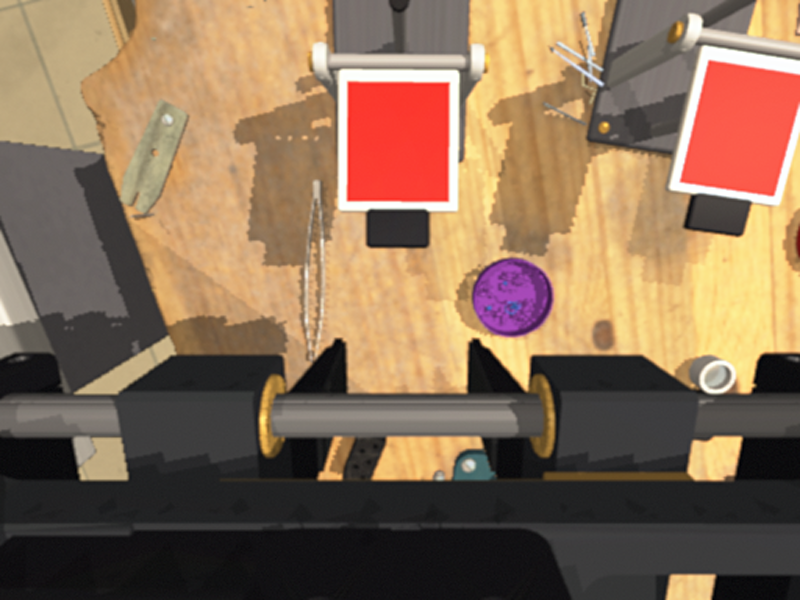

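The wrist view confirms the fit: the tab is at (367–429, 247) against a predicted (370–434, 249). Next I shut the fingers, lower them outside the tab, and work out the arc.

Emit:
{"name": "step_arm", "arguments": {
  "plan": [
    [[0,-1,0,0,-1],[0,-1,0,0,-1],[0,-1,0,0,-1],[0,-1,25,0,-1],[0,-1,50,0,-1],[5,-1,78,0,-1],[13,-1,78,0,-1],[13,-1,78,0,-1]]
  ]
}}

```text
t: 1.63
eef_pos: [439.8, -57.5, 72.3]
tcp_rot: [-3.139, -0.0, 1.351]
ft_force: [0.5, -0.3, 0.3]
opening: 0.003
grip_force: 0.0
```

```bash
python3 - <<'E'
from h import *
s=env.state(); print(s["t"],s["eef_pos"].round(1),s["opening"],s["ft_force"].round(2))
d=s["eef_pos"]-[465.1,50.5,0];w=1.35;print("stand xy",(d[0]*np.cos(w)+d[1]*np.sin(w)).round(1),(-d[0]*np.sin(w)+d[1]*np.cos(w)).round(1))
for f in np.r_[.226,.3:1.6:.1,1.6:3.11:.1,3.14]:
    if f<1.57:
        r=87; dl=np.interp(f,[.226,.8],[30,8])
    else: r=np.interp(f,[1.57,3.14],[79,84]); dl=0
    print(f.round(3),round(-r*np.cos(f)-2.5*np.sin(f)-10,1),round(85+r*np.sin(f)-2.5*np.cos(f)-dl,1))
E
```

```text
1.6333 [439.8 -57.5  72.3] 0.003276707746966434 [ 0.51 -0.32  0.29]
stand xy -110.9 1.0
0.226 -95.3 72.1
0.3 -93.9 81.2
0.4 -91.1 93.2
0.5 -87.5 105.0
0.6 -83.2 116.4
0.7 -78.2 127.3
0.8 -72.4 137.7
0.9 -66.0 143.6
1.0 -59.1 148.9
1.1 -51.7 153.4
1.2 -43.9 157.2
1.3 -35.7 160.2
1.4 -27.3 162.3
1.5 -18.6 163.6
1.6 -10.2 164.1
1.7 -2.2 164.1
1.8 5.7 163.2
1.9 13.5 161.6
2.0 21.2 159.1
2.1 28.6 155.9
2.2 35.7 152.0
2.3 42.3 147.3
2.4 48.5 142.0
2.5 54.2 136.1
2.6 59.2 129.6
2.7 63.6 122.6
2.8 67.3 115.1
2.9 70.2 107.3
3.0 72.4 99.3
3.1 73.7 91.0
3.14 74.0 87.6
```

Emit:
{"name": "step_arm", "arguments": {
  "plan": [
    [[6,0,0,0,-1],[11,0,0,0,-1],[13,0,0,0,-1],[14,0,-1,0,-1],[15,0,-3,0,-1],[16,0,-6,0,-1],[16.5,0,-9,0,-1],[17,0,-12,0,-1]]
  ]
}}

```text
t: 2.3
eef_pos: [443.7, -42.1, 85.1]
tcp_rot: [3.141, 0.0, 1.35]
ft_force: [-0.2, -0.5, -0.2]
opening: 0.005
grip_force: 0.2
```

Emit:
{"name": "step_arm", "arguments": {
  "plan": [
    [[0.8,0,-2,0,-1],[1.6,0,-5,0,-1],[2.4,0,-8,0,-1],[3.2,0,-11,0,-1],[4,0,-14,0,-1],[5,0,-17,0,-1],[6,0,-20,0,-1],[7,0,-23,0,-1]]
  ]
}}

```text
t: 2.97
eef_pos: [445.2, -35.0, 108.0]
tcp_rot: [3.142, -0.0, 1.35]
ft_force: [-0.7, -0.6, -0.2]
opening: 0.007
grip_force: 0.2
```

```bash
python3 - <<'E'
from h import *
import cv2
a=cv2.resize(env.read_camera("scene")[140:215,190:290],(400,300),interpolation=cv2.INTER_CUBIC);b=cv2.resize(env.read_camera("wrist"),(400,300))
c=cv2.resize(env.read_camera("side")[150:225,210:310],(400,300),interpolation=cv2.INTER_CUBIC)
cv2.imwrite("pics/m1.png",np.vstack([np.hstack([a,c]),np.hstack([b,b*0])]))
E
```

```text
(no output)
```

View pics/m1.png

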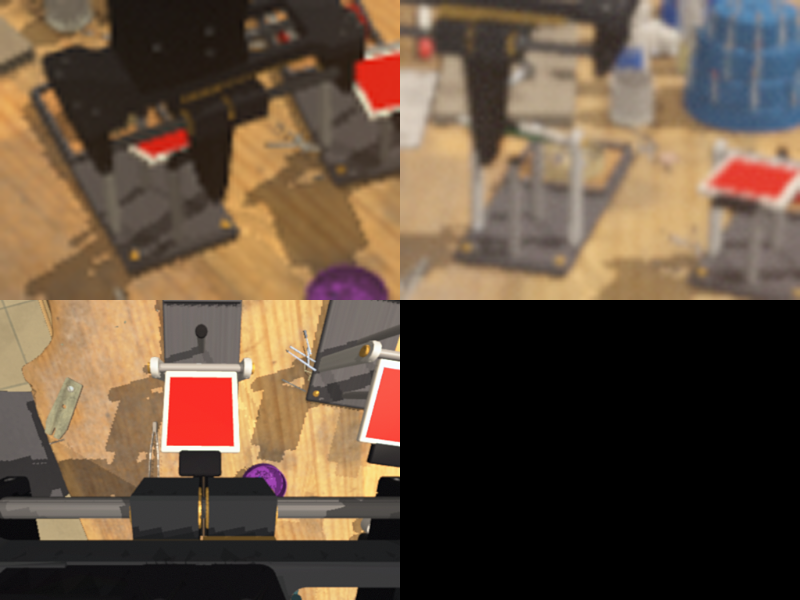

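```bash
python3 - <<'E'
from h import *
s=env.state(); print(s["eef_pos"].round(1),s["ft_force"].round(2))
c=env.get_calibration("wrist"); p=[465.1,50.5,1.35]
for f in (.2,.3,.4,.5,.6): print(f,(proj(c,world(p,[mk(70,28,f,2.5),mk(70,-28,f,2.5),mk(87,15,f,2.5),mk(87,-15,f,2.5)]))/1.28).round(0).tolist())
E
```

```text
[445.3 -35.1 107.9] [-1.04 -0.34  0.67]
0.2 [[169.0, 156.0], [239.0, 156.0], [185.0, 178.0], [222.0, 178.0]]
0.3 [[167.0, 156.0], [240.0, 156.0], [184.0, 178.0], [223.0, 178.0]]
0.4 [[166.0, 155.0], [242.0, 155.0], [183.0, 178.0], [224.0, 178.0]]
0.5 [[164.0, 153.0], [243.0, 153.0], [182.0, 177.0], [226.0, 177.0]]
0.6 [[163.0, 149.0], [245.0, 149.0], [181.0, 173.0], [227.0, 173.0]]
```

The plate's width in the wrist view gives an angle of about 0.45, so the marker is rising with the fingers. I'll continue along the arc.

Emit:
{"name": "step_arm", "arguments": {
  "plan": [
    [[2.7,0,-4,0,-1],[4.8,0,-9,0,-1],[7.3,0,-14.5,0,-1],[9.8,0,-20,0,-1],[12.7,0,-25,0,-1],[15.6,0,-30,0,-1],[19,0,-33,0,-1],[22,0,-36,0,-1]]
  ]
}}

```text
t: 3.78
eef_pos: [450.1, -13.4, 144.2]
tcp_rot: [3.141, 0.0, 1.35]
ft_force: [0.1, -0.1, 0.1]
opening: 0.005
grip_force: 0.3
```

Emit:
{"name": "step_arm", "arguments": {
  "plan": [
    [[3.5,0,-3,0,-1],[7,0,-5.3,0,-1],[11,0,-7.5,0,-1],[14.5,0,-9.8,0,-1],[18.5,0,-11.7,0,-1],[22,0,-13.5,0,-1],[26,0,-15,0,-1],[30.5,0,-16.5,0,-1]]
  ]
}}

```text
t: 4.45
eef_pos: [456.7, 16.4, 160.2]
tcp_rot: [-3.142, 0.0, 1.35]
ft_force: [0.3, -0.7, -0.5]
opening: 0.007
grip_force: 0.2
```

```bash
python3 - <<'E'
from h import *
import cv2
s=env.state(); print(s["eef_pos"].round(1),s["ft_force"].round(2))
a=cv2.resize(env.read_camera("scene")[110:215,190:330],(400,300),interpolation=cv2.INTER_CUBIC);b=cv2.resize(env.read_camera("wrist"),(400,300))
c=cv2.resize(env.read_camera("side")[120:225,210:350],(400,300),interpolation=cv2.INTER_CUBIC)
cv2.imwrite("pics/m2.png",np.vstack([np.hstack([a,c]),np.hstack([b,b*0])]))
E
```

```text
[456.7  16.4 160.2] [ 0.34 -0.66 -0.5 ]
```

View pics/m2.png

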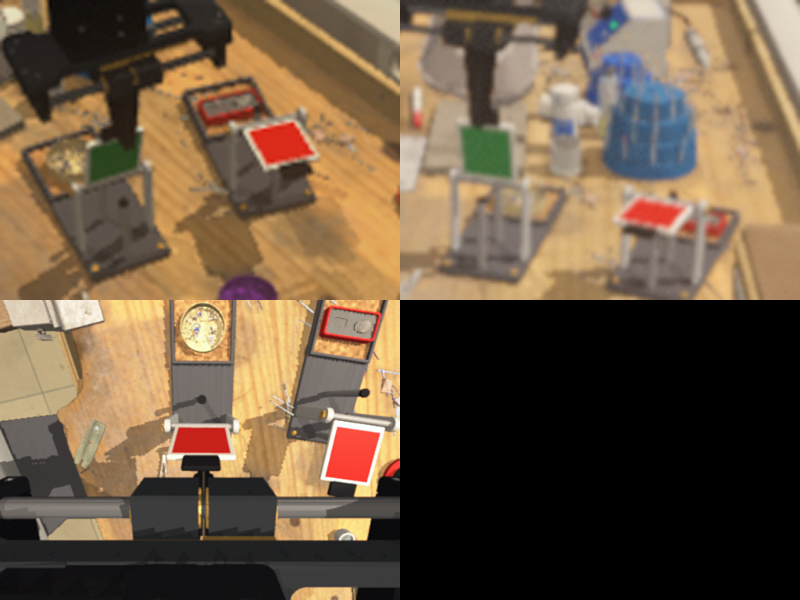

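The green face now faces the cameras and the marker stands at about 1.3 rad, with the fingertips behind the tab. I'll carry it over the top.

Emit:
{"name": "step_arm", "arguments": {
  "plan": [
    [[4,0,-1,0,-1],[8,0,-2,0,-1],[12.5,0,-2.8,0,-1],[17,0,-3.4,0,-1],[21,0,-3.7,0,-1],[25,0,-3.9,0,-1],[29,0,-4,0,-1],[33,0,-3.9,0,-1]]
  ]
}}

```text
t: 5.27
eef_pos: [463.9, 48.7, 164.0]
tcp_rot: [3.141, -0.0, 1.35]
ft_force: [0.3, -0.5, -0.1]
opening: 0.003
grip_force: 0.2
```

Emit:
{"name": "step_arm", "arguments": {
  "plan": [
    [[4,0,0.3,0,-1],[8,0,0.9,0,-1],[12,0,1.6,0,-1],[16,0,2.5,0,-1],[20,0,3.6,0,-1],[23.7,0,5,0,-1],[27.5,0,6.4,0,-1],[31,0,8.2,0,-1]]
  ]
}}

```text
t: 5.93
eef_pos: [470.8, 78.9, 155.7]
tcp_rot: [3.141, -0.0, 1.35]
ft_force: [-0.6, -1.2, 0.1]
opening: 0.007
grip_force: 0.2
```

Emit:
{"name": "step_arm", "arguments": {
  "plan": [
    [[3.6,0,1.9,0,-1],[7.1,0,3.9,0,-1],[10.5,0,6.2,0,-1],[13.7,0,8.6,0,-1],[17,0,11.2,0,-1],[20,0,13.9,0,-1],[22.8,0,16.8,0,-1],[25.6,0,19.8,0,-1]]
  ]
}}

```text
t: 6.6
eef_pos: [476.3, 103.8, 135.7]
tcp_rot: [3.142, 0.0, 1.35]
ft_force: [-0.1, -0.4, 0.3]
opening: 0.005
grip_force: 0.1
```

Emit:
{"name": "step_arm", "arguments": {
  "plan": [
    [[2.5,0,3.2,0,-1],[5,0,6.5,0,-1],[7.3,0,10,0,-1],[9.4,0,13.5,0,-1],[11.4,0,17.2,0,-1],[13.1,0,21,0,-1],[14.7,0,24.9,0,-1],[16,0,28.8,0,-1]]
  ]
}}

```text
t: 7.27
eef_pos: [479.8, 119.2, 106.9]
tcp_rot: [3.142, 0.0, 1.35]
ft_force: [0.7, -0.4, -0.2]
opening: 0.003
grip_force: 0.1
```

```bash
python3 - <<'E'
from h import *
import cv2
s=env.state(); print(s["eef_pos"].round(1),s["ft_force"].round(2))
d=s["eef_pos"]-[465.1,50.5,0];w=1.35;print("stand xy",(d[0]*np.cos(w)+d[1]*np.sin(w)).round(1),(-d[0]*np.sin(w)+d[1]*np.cos(w)).round(1))
a=cv2.resize(env.read_camera("scene")[110:215,190:330],(400,300),interpolation=cv2.INTER_CUBIC);b=cv2.resize(env.read_camera("wrist"),(400,300))
c=cv2.resize(env.read_camera("side")[120:225,210:350],(400,300),interpolation=cv2.INTER_CUBIC)
cv2.imwrite("pics/m3.png",np.vstack([np.hstack([a,c]),np.hstack([b,b*0])]))
E
```

```text
[479.8 119.2 106.9] [ 0.69 -0.39 -0.18]
stand xy 70.3 0.7
```

View pics/m3.png

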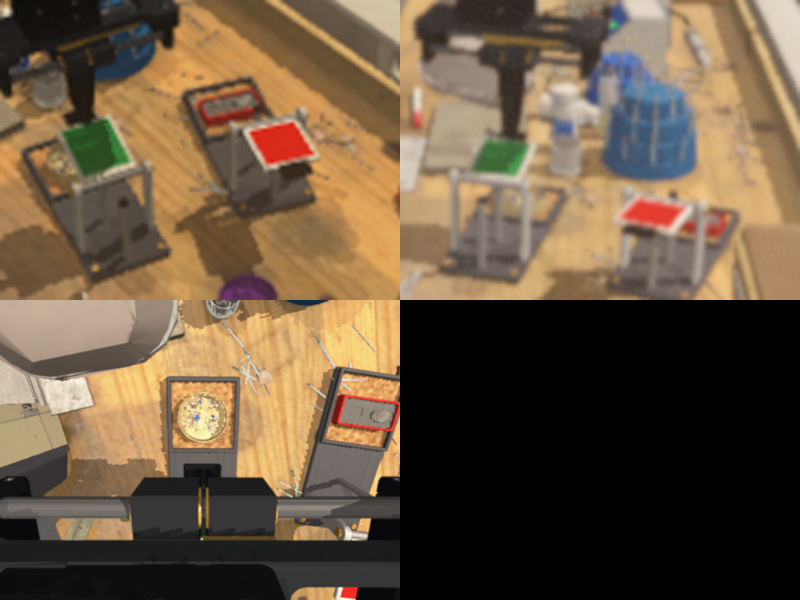

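Green is on top at about 2.9 rad, and the hand is clear of the lamp. Next I press it down to the stop.

Emit:
{"name": "step_arm", "arguments": {
  "plan": [
    [[1.2,0,4,0,-1],[2.3,0,8,0,-1],[3.2,0,12,0,-1],[4,0,15,0,-1],[4.5,0,17,0,-1],[5,0,18.5,0,-1],[5,0,19.3,0,-1],[5,0,19.8,0,-1]]
  ]
}}

```text
t: 8.08
eef_pos: [480.9, 124.1, 87.5]
tcp_rot: [3.141, -0.0, 1.35]
ft_force: [-1.7, 1.7, 5.9]
opening: 0.007
grip_force: 3.1
```

It reads 5.9 N at z = 87.5, which is the expected stop height. I'll lift away straight up.

Emit:
{"name": "step_arm", "arguments": {
  "plan": [
    [[0,0,0,0,-1],[0,0,-5,0,-1],[0,0,-15,0,-1],[-10,0,-40,0,-1],[-30,0,-75,0,-1],[-60,0,-110,0,-1],[-90,0,-120,0,-1],[-90,0,-120,0,-1]]
  ]
}}

```text
t: 8.75
eef_pos: [461.4, 32.9, 211.4]
tcp_rot: [3.136, -0.0, 1.348]
ft_force: [-0.3, 0.1, 0.4]
opening: 0.005
grip_force: 0.0
```

```bash
python3 - <<'E'
from h import *
import cv2
s=env.state(); print(s["eef_pos"].round(1),s["ft_force"].round(2))
a=cv2.resize(env.read_camera("scene")[110:215,190:330],(400,300),interpolation=cv2.INTER_CUBIC);b=cv2.resize(env.read_camera("wrist"),(400,300))
c=cv2.resize(env.read_camera("side")[120:225,210:350],(400,300),interpolation=cv2.INTER_CUBIC)
cv2.imwrite("pics/m4.png",np.vstack([np.hstack([a,c]),np.hstack([b,b*0])]))
k=env.get_calibration("wrist"); p=[465.1,50.5,1.35]
for f in (2.9,3,3.14): print(f,(proj(k,world(p,[mk(70,28,f,-2.5),mk(70,-28,f,-2.5),mk(87,15,f,-2.5),mk(87,-15,f,-2.5)]))/1.28).round(0).tolist())
E
```

```text
[461.4  32.9 211.4] [-0.32  0.07  0.35]
2.9 [[179.0, 82.0], [228.0, 82.0], [190.0, 66.0], [217.0, 66.0]]
3 [[180.0, 81.0], [227.0, 81.0], [190.0, 65.0], [217.0, 65.0]]
3.14 [[180.0, 80.0], [227.0, 80.0], [191.0, 66.0], [216.0, 66.0]]
```

View pics/m4.png

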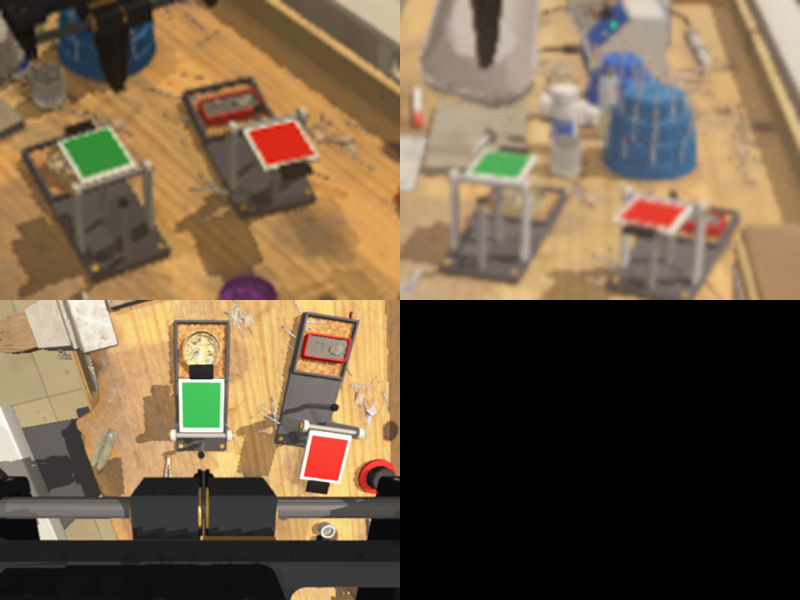

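Green is on top with the tab beside the dish, and the case marker is unchanged. I'll check the final angle numerically in the scene and side views.

```bash
python3 - <<'E'
from h import *
import cv2
p=[465.1,50.5,1.35]
for n,o in(("scene",[190,110]),("side",[210,120])):
    k=env.get_calibration(n)
    im=env.read_camera(n)[o[1]:o[1]+105,o[0]:o[0]+140].astype(int)
    m=((im[...,1]>im[...,2]*1.6)&(im[...,1]>im[...,0]*1.3)&(im[...,1]>70)).astype(np.uint8)
    _,_,st,ce=cv2.connectedComponentsWithStats(m); i=1+st[1:,4].argmax(); print(n,"seen centre",ce[i].round(2),st[i])
    for f in(2.8,2.9,3,3.07,3.14):
        q=world(p,[mk(37,0,f,-2.5)]); poly=proj(k,world(p,[mk(a,b,f,-2.5) for a,b in((10,24),(10,-24),(66,-24),(66,24))]))-o
        print(f,(proj(k,q)-o).round(1),"area",round(cv2.contourArea(poly.astype(np.float32))),"rows",poly[:,1].min().round(1),poly[:,1].max().round(1))
E
```

```text
scene seen centre [33.3  53.03] [ 23  46  22  16 216]
2.8 [[33.9 51.2]] area 321 rows 39.9 62.1
2.9 [[33.8 51.8]] area 302 rows 41.2 62.3
3 [[33.8 52.6]] area 280 rows 42.6 62.4
3.07 [[33.8 53.2]] area 263 rows 43.7 62.5
3.14 [[33.8 53.9]] area 245 rows 44.9 62.7
side seen centre [35.39 56.91] [27 54 17  7 90]
2.8 [[34.9 54.3]] area 231 rows 46.6 61.9
2.9 [[35.  55.3]] area 206 rows 48.3 62.2
3 [[35.1 56.3]] area 179 rows 50.2 62.4
3.07 [[35.2 57.1]] area 159 rows 51.5 62.6
3.14 [[35.2 57.9]] area 139 rows 53.0 62.8
```

The finger was at z = 87.5 and pressing with 6 N. That height fits only an angle of about 3.14, so I'm handing in.

```bash
python3 -c "
from cell import env
print(env.job_done())"
```

```text
the job is handed in; nothing more can be done
None
```

I pushed the dish stand's marker over its pivot to the stop, green side up next to the dish, and handed the job in. The fingers did not touch the dish, and the case marker looked unchanged in the last pictures. No verdict came back.

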